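Load the last soap bar and lock the tiered carrier

ROBOT

A 6-joint arm with a two-finger parallel gripper is mounted at the origin on the work surface. World frame = base frame: x ahead of the robot, y to its left, z up, the work surface at z = 0. Lengths are in m, angles in degrees, forces in N, time in s.
With the tool pointing down it reaches from about 0.4 to 0.825 m from the base axis. Payload 7 kg.
Tool frame: the origin (TCP) lies midway between the tips of the shut fingers; the grasp point (between the pads) lies 19 mm behind it; y points along the fingers, z is the direction in which the jaws open and shut, and the axes are right-handed (so a half turn about y gives the same grasp; the last joint's range is limited). The gripper opens to 88 mm and grips with 3 to 60 N. Pads are 19 mm wide; open, the fingers measure 130 mm over their backs; the gripper's body (78 mm by 193 mm) begins 47 mm behind the grasp point.
Start: joints at [86.465, 20.546, 0.682, 0, -70.136, -16.507], TCP at [0.231, 0.634, 0.227] pointing down, gripper open.
Joint ranges: [-176.03, 176.03], [-82.01, 121.73], [-58.28, 71.71], [-173.87, 95.51], [-174.79, -0.11], [-173.66, 173.66]. Speed limits (degrees/s): [136.94, 136.94, 172.46, 180, 180, 180].

INTERFACE

Orientations are given as [roll, pitch, yaw] about the fixed x, y, z axes, in that order (R = Rz(yaw) Ry(pitch) Rx(roll)).
In Python, from plant import ctrl gives the robot as it stands.
- The arm moves only by the tool step_arm, never from a script. Its argument "rows" is a list that holds one entry, the list of rows, each a list of 7 numbers: the gripper command: -1 is shut, 1 is fully open, values between are in proportion, then the shift along the world's x, y, z in cm, then the turn, a rotation vector about the world's x, y, z in degrees. In form: [[[fingers, tx, ty, tz, rx, ry, rz], ...]]. A call has 1 to 12 rows; each row shifts and turns the commanded pose from where the row before left it; what a row does not reach is not made up. A row lasts 1/8 s, in which the tool goes at most 62.5 mm and 10.7 degrees, less where a joint would pass 70% of its speed; a pose out of reach is approached as far as the arm can. A call is refused whole if a number of a shift passes 6.25 or a number of a turn 10.7, either way. A call with a gripper value outside its range is refused whole. The fingers move at their own pace and stop on an object; the grip force is fixed at half the most. Time passes only in rows, so rows that do not move let the fingers close. It gives the time, the measured TCP pose, the force and the opening at its end, in the units of the state.
- ctrl.get_obs(): the state, without advancing time (a new reading comes with each control period).
- ctrl.snapshot(name): name is "scene" or "top" or "wrist"; returns the picture (420x560x3 uint8, blue, green, red); there is no depth.
- ctrl.camera_params(name): a dict with "vertical_fov" (degrees; the focal length in pixels is half the picture's height over the tangent of half this angle, whatever the lens; pixels are square), "cx", "cy" (the principal point, pixels), "k1" (the pictures are not rectified: a ray, as slopes to the right and down, at radius r is drawn at 1 + k1 r^2 times it, then the intrinsics apply), "rvec" (rotation vector, rad) and "tvec" (3), from world to camera coordinates, as OpenCV has them. Camera axes: x right, y down, z forward; pixel columns grow to the right and rows downward; lengths in m; the calibration is good to about 2 mm. A picture is of the moment at which its call begins: read the wrist's pose just before it. camera_params takes no time and is no camera call; for the wrist camera it gives the pose at the moment of the call.
- ctrl.close_job(): hands the job in, once; it reports no verdict.
The state is a dict: "clock": time; "joint_pos": joint angles; "qvel": joint speeds; "tau": joint torques, N m; "tool_pos": TCP position; "orientation": TCP orientation; "force": force on the tool from outside, world axes, zero at the start; "moment": the same for the moment, N m; "opening": finger opening in m.
Only numpy, scipy, OpenCV 4.12 (cv2) and the standard library are available. Lean on these libraries where they do the work, as an engineer would, in place of code of your own. Each camera call takes 0.05 s, during which the arm holds its last target. There are 200 camera calls.

TASK

Put the loose bar of washing soap from the bamboo soap dish into the open top tier of the round carrier with the other two bars, gently easing those two apart so that all three lie flat on the tier's floor. Then put the lid on so that it sits down level on the rim all round, and swing the wire bail up over the lid's knob until it stands fully upright and locks the lid down. Leave the jar, the scrub brush, the scraper and the peg basket where they are.

Things in the scene. Friction and masses are not known exactly. Their poses are not given: they have to be found in the camera images.
- carrier: Two stacked round white plastic tiers, fixed, 150 mm across, 112 mm high in all. Lower tier closed; upper tier open: floor 60 mm and rim 112 mm above the origin, wall 3 mm, 144 mm across inside. Origin: centre of the underside, on the work surface. z up; y is the line of the bail's pivots (45 mm up, 87 mm out on each side); the lowered bail lies on the +x side.
- bail (a joint): Steel-wire bail that locks the lid: an arch turning about the carrier's y axis, 45 mm above its underside. In rad: 0 = upright over the carrier's middle (a stop; locked), larger = lowered to the carrier's +x side; starts at 1.1 to 1.35. Stiff pivots (0.07 N m): stays where it is left. Upright, its bar passes 1.5 mm above the knob of a seated lid; it fouls a lid that is not down.
- bail_grip (a point): Middle of the bail's straight grey plastic grip bar: round, 12 mm thick, 116 mm long along the carrier's y axis, 112.5 mm from the pivot line (157.5 mm above the work surface when upright). Beyond the grip the arch (8 mm steel wire) bends down to the pivots.
- soap_center (a point): Centre of the loose bar of washing soap: cream, 36 mm square in section, 66 mm long along its y axis, long edges rounded (8 mm), 85 g. It lies flat (z up) on a slatted bamboo soap dish, 80 x 95 mm, fixed, whose top is 12 mm above the work surface.
- soap_a_center (a point): Centre of one of the two bars already in the upper tier, the same size as the loose one, lying on the tier's floor with its long (y) axis about along the carrier's y, towards the carrier's -x side. Slides when pushed (friction about 0.6).
- soap_b_center (a point): Centre of the other bar in the upper tier, likewise, towards the carrier's +x side. The gap between the two is 32 to 48 mm at the start; pushed out to the wall on both sides they leave about 55 mm.
- lid_knob (a point): Centre of the knob (30 mm across, 30 mm high, straight sides) of the loose white lid, 154 mm across, nearly flat, 90 g. Below it a round plug, 139 mm across and 7 mm deep, drops into the tier's mouth (2.5 mm play all round) and the flange sits on the rim. Plug underside 30 mm, flange underside 23 mm below this point; seated, it is 135 mm above the carrier's origin. Starts standing on its plug.
- jar_center (a point): Clear twist-capped jar, 74 mm across, 99 mm high, standing; this point is on its axis 50 mm up. Bystander.
- brush_center (a point): Black plastic scrub brush, 62 x 140 x 66 mm high, long along its y axis, bristles down; this point is its middle, 30 mm above the work surface. Bystander.
- scraper_center (a point): Orange silicone scraper lying flat, 70 mm wide, reaching 138 mm along its +x (blade) and 117 mm along -x (handle) from this point, 14 mm thick. Bystander.
- basket_center (a point): Round steel-wire basket of clothes pegs, 140 mm across, about 95 mm high over the pegs; this point is on its axis 45 mm up. Bystander.
There are look-alikes about, which are no part of the job. What is shaped like the part that bears soap_b_center but green or turquoise is not meant.

How it is judged (in metres and radians):
On the way, in this order (a step that is already met when the one before it is completed fails the run):
1. the loose bar lies in the upper tier with the other two, all three down on its floor (horizontal distance between soap_center and carrier below 0.055 m and z of each of soap_center, soap_a_center, soap_b_center in the frame of carrier below 0.082 m), for 0.2 s.
2. the lid is seated level on the upper tier's rim (horizontal distance between lid_knob and carrier below 0.005 m and z of lid_knob in the frame of carrier below 0.1365 m and angle between lid_knob's own z axis and vertical below 0.03 rad), for 0.2 s.
3. the bail stands upright over the knob (value of joint bail below 0.1 rad), for 0.2 s.
At the end, for the whole second after the job is handed in: All three bars lie on the upper tier's floor (centres within 55 mm of the carrier's axis, under 82 mm above its underside); the lid is seated (knob centre within 5 mm of the axis, under 136.5 mm up, tilt under 0.03 rad); the bail is upright within 0.1 rad (all of step 1 and all of step 2 and horizontal distance between each of soap_a_center, soap_b_center and carrier below 0.055 m and value of joint bail below 0.1 rad); the robot touches nothing.
It fails at once if the loose bar is forced down on the other bars (more than 20 N) (contact force between soap and soap_a above 20 N or contact force between soap and soap_b above 20 N).
It fails at once if the jar, brush, scraper or peg basket is moved by more than 25 mm (distance of any of jar_center, brush_center, scraper_center, basket_center from where it was at the start of the episode above 0.025 m).
It also fails if it takes over 72 s, if anything falls off the work surface, if the arm or the gripper's body presses on something with over 40 N, if the wrist force passes 120 N, or if a joint passes its speed limit or range.

## Working session

There is one attempt and no reset: what is moved stays moved. The work goes in short steps, Python scripts to look and compute and a tool call to move; the robot and the scene stay as the last step left them, time stands still between calls to the robot, and variables do not carry over. Pictures are saved under pics/ and viewed, about 8 in all and at most 12, crops included, and the job is handed in when it is done.

Besides the shell and the picture viewer there is one more tool, called after "Call:" as name(argument=value, ...), one argument or row to a line, values as JSON. step_arm: Moves the arm, as the interface text tells. Its arguments: {"type":"object","properties":{"rows":{"type":"array"}},"required":["rows"]}

```bash
mkdir -p pics; ls
cat > h.py <<'E'
import numpy as np, cv2
from plant import ctrl
def cam(n):
    p=ctrl.camera_params(n); f=210/np.tan(np.radians(p["vertical_fov"])/2)
    R=cv2.Rodrigues(np.array(p["rvec"],float))[0]; return p,f,R,np.array(p["tvec"],float).ravel()
def proj(n,X,c=None):
    p,f,R,t=c or cam(n); q=(R@np.atleast_2d(X).T).T+t; s=q[:,:2]/q[:,2:]
    s=s*(1+p["k1"]*(s**2).sum(1,keepdims=True)); return s*f+[p["cx"],p["cy"]]
def ray(n,u,v,c=None):
    p,f,R,t=c or cam(n); d=np.array([(u-p["cx"])/f,(v-p["cy"])/f]); s=d.copy()
    for _ in range(30): s=d/(1+p["k1"]*(s@s))
    return -R.T@t, R.T@np.append(s,1)
def at(n,u,v,z,c=None):
    o,d=ray(n,u,v,c); return o+d*(z-o[2])/d[2]
def snap(n,f): 
    im=np.array(ctrl.snapshot(n)); cv2.imwrite("pics/"+f,im); return im
E
python3 - <<'E'
from h import *
s=snap("scene","s0.png");t=snap("top","t0.png")
o=ctrl.get_obs();print({k:np.round(v,3).tolist() for k,v in o.items()})
for n in("scene","top"):
    p,f,R,tt=cam(n);print(n,f,p["k1"],-R.T@tt,R[2])
cv2.imwrite("pics/st0.png",cv2.resize(t,(784,588),interpolation=cv2.INTER_CUBIC))
cv2.imwrite("pics/ss0.png",cv2.resize(s,(784,588),interpolation=cv2.INTER_CUBIC))
E
```

```text
pics
{'clock': 0.1, 'joint_pos': [86.466, 20.586, 0.639, -0.018, -70.136, -16.506], 'qvel': [-0.108, -0.137, 0.239, 0.154, -0.058, -0.098], 'tau': [-0.002, -58.416, 29.375, 7.015, 0.01, -0.0], 'tool_pos': [0.231, 0.634, 0.226], 'orientation': [-89.915, 0.007, 159.953], 'force': [-0.121, 0.039, 0.158], 'moment': [-0.02, 0.012, 0.016], 'opening': 0.087}
scene 413.1727744039544 -0.12672020640801543 [ 1.16024804 -0.40035786  1.038735  ] [-0.51597908  0.39736476 -0.75885891]
top 396.4388831432109 0.02983576893817587 [0.47603263 0.07709417 1.1334755 ] [ 0.04810887 -0.00667213 -0.99881981]
```

View pics/st0.png

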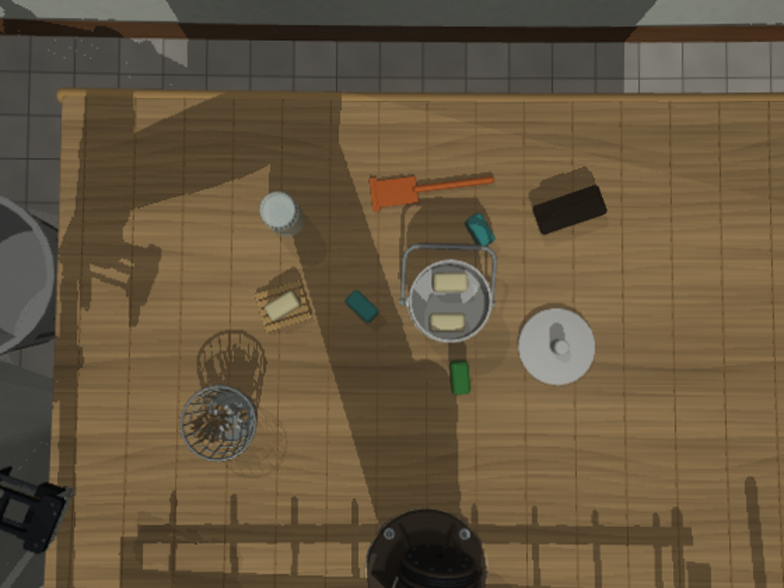

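View pics/ss0.png

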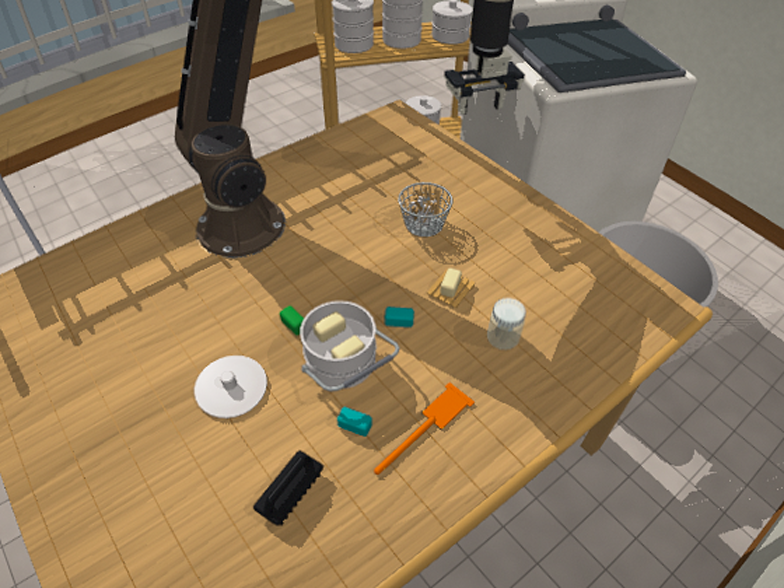

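The top view, enlarged 1.4x, shows the carrier at about (450,301), with its bail lowered towards +x (image up) and bars at (450,282) and (447,322). The loose soap is at (281,306), the lid knob at (561,348), the jar at (280,212) and the basket at (218,423). The scene view agrees. Next I'll look at enlarged crops.

Run:
```python
from h import *
t=cv2.imread("pics/t0.png")
def crop(u,v,w,h,s): 
    return cv2.resize(t[v:v+h,u:u+w],None,fx=s,fy=s,interpolation=cv2.INTER_CUBIC)
a=crop(280,168,80,80,5);b=crop(180,195,50,50,5);c=crop(365,215,66,66,5)
m=np.zeros((600,800,3),np.uint8); m[:400,:400]=a; m[:330,420:750]=c; m[345:595,420:670]=b
cv2.imwrite("pics/m1.png",m)
print(at("top",321,215,.112), at("top",201,219,.048), at("top",400.5,248.5,.06))
```

```text
[ 0.52831102 -0.03627814  0.112     ] [0.51867253 0.28494356 0.048     ] [ 0.44174611 -0.25646757  0.06      ]
```

View pics/m1.png

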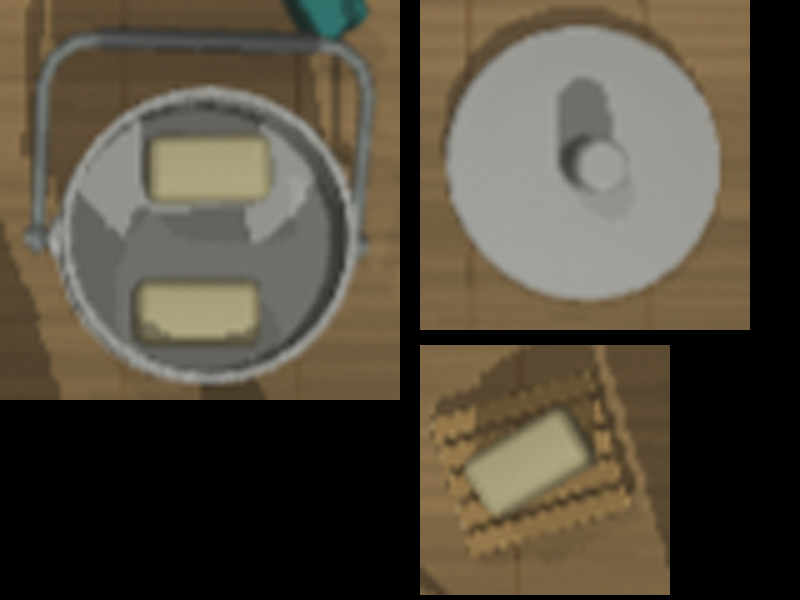

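The crops show:
- **Carrier:** the rim spans about 62–358 by 88–383. The grip bar is near (210,42) and the pivots are near (35,240) and (362,243).
- **Bars in the tier:** they are centred at about (197,310) and (210,170).
- **Loose soap:** its corners are near (463,465), (560,408), (592,455) and (497,516).
- **Lid:** the knob top is at (603,165).

Run:
```python
from h import *
A=lambda x,y:(280+(x+.5)/5-.5,168+(y+.5)/5-.5)
L=lambda x,y:(365+(x-420+.5)/5-.5,215+(y+.5)/5-.5)
S=lambda x,y:(180+(x-420+.5)/5-.5,195+(y-345+.5)/5-.5)
T=lambda q,z:at("top",*q,z)[:2].round(4)
print("rim",T(A(210,235.5),.112),"piv",T(A(35,240),.045),T(A(362,243),.045))
print("a",[T(A(*q),.096) for q in[(197,280),(197,341),(136,310),(259,310)]],"b",[T(A(*q),.096) for q in[(210,137),(210,203),(150,170),(271,170)]])
c=T(A(210,235.5),.112)
for th in np.arange(1,1.45,.05):
    print(th.round(2),[(A(210,42)-proj("top",[c[0]+.1125*np.sin(th),c[1],.045+.1125*np.cos(th)])[0]).round(2)])
q=[T(S(*q),.046) for q in[(463,465),(560,408),(592,455),(497,516)]];print("soap",np.mean(q,0),q)
d=(q[1]-q[0]+q[2]-q[3]);print(np.degrees(np.arctan2(d[1],d[0])))
print("lid",T(L(583,163.5),.010),"knob",T(L(603,165),.045))
```

```text
rim [ 0.5291 -0.0378] piv [0.5295 0.0509] [ 0.5289 -0.1289]
a [array([ 0.5065, -0.0328]), array([ 0.4746, -0.0329]), array([ 0.4907, -0.0009]), array([ 0.491 , -0.0653])] b [array([ 0.5818, -0.0396]), array([ 0.547 , -0.0396]), array([ 0.5642, -0.0081]), array([ 0.5646, -0.0716])]
1.0 [array([ 0.25, -2.56])]
1.05 [array([ 0.45, -1.72])]
1.1 [array([ 0.66, -0.98])]
1.15 [array([ 0.87, -0.35])]
1.2 [array([1.09, 0.18])]
1.25 [array([1.3 , 0.59])]
1.3 [array([1.52, 0.9 ])]
1.35 [array([1.74, 1.1 ])]
1.4 [array([1.96, 1.19])]
soap [0.522025 0.2848  ] [array([0.5196, 0.3202]), array([0.5512, 0.2678]), array([0.5255, 0.2499]), array([0.4918, 0.3013])]
-57.82623137442346
lid [ 0.4435 -0.2627] knob [ 0.4437 -0.2631]
```

Call:
step_arm(
  rows=[
    [[-0.6,2.48,-5.6,0,0,0,1.67],[-0.6,2.48,-5.6,0,0,0,1.67],[-0.6,2.48,-5.6,0,0,0,1.67],[-0.6,2.48,-5.6,0,0,0,1.67],[-0.6,2.48,-5.6,0,0,0,1.67],[-0.6,2.48,-5.6,0,0,0,1.67],[-0.6,2.48,-5.6,0,0,0,1.67],[-0.6,2.48,-5.6,0,0,0,1.67],[-0.6,2.48,-5.6,0,0,0,1.67],[-0.6,2.48,-5.6,0,0,0,1.67],[-0.6,2.48,-5.6,0,0,0,1.67],[-0.6,2.48,-5.6,0,0,0,1.67]],
  ],
)

```text
clock: 1.6
tool_pos: [0.5294, -0.0399, 0.2265]
orientation: [-90.0, 0.0, -179.9]
force: [0.8, 1.5, -0.1]
opening: 0.0174
```

Run:
```python
from h import *
o=ctrl.get_obs();print(o["tool_pos"],o["orientation"],o["opening"])
c=cam("wrist");w=snap("wrist","w1.png")
np.save("c1.npy",np.array(c,object),allow_pickle=True)
p,f,R,t=c;print(f,p["k1"],-R.T@t,R[2])
# overlay predicted carrier rim & floor circles
C=np.array([.5291,-.038]);a=np.linspace(0,2*np.pi,200)
for z,r,col in((.112,.075,(0,0,255)),(.06,.072,(255,0,0))):
    P=proj("wrist",np.c_[C[0]+r*np.cos(a),C[1]+r*np.sin(a),0*a+z],c)
    cv2.polylines(w,[np.int32(P*8)],True,col,1,cv2.LINE_AA,3)
cv2.imwrite("pics/w1o.png",cv2.resize(w,(784,588)))
```

```text
[ 0.52935273 -0.03987912  0.22653942] [-9.00078665e+01  6.61017976e-03 -1.79943405e+02] 0.017369395260631578
347.9548827992824 0.02595874812254458 [ 0.60401936 -0.0393113   0.3851493 ] [-2.75116219e-01 -2.01738926e-04 -9.61410955e-01]
```

View pics/w1o.png

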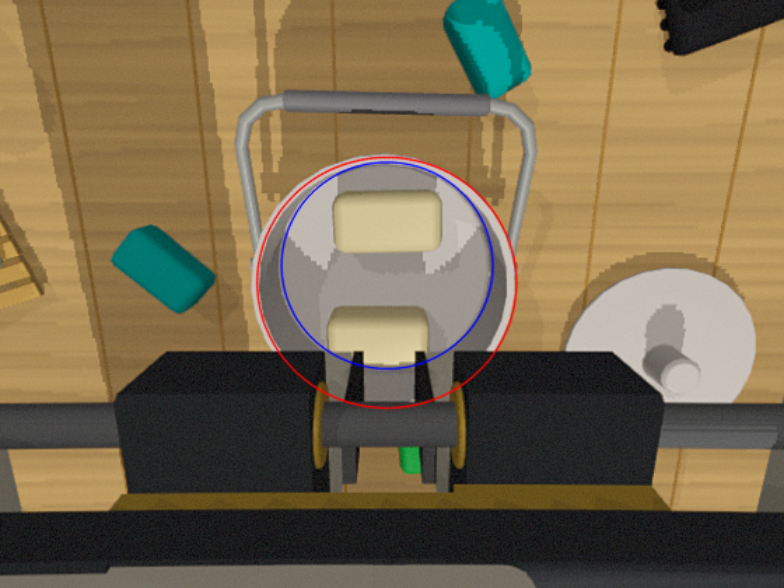

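The wrist view, enlarged 1.4x, shows the rim overlay fitting within 1–2 mm. Bar B is at (387,221) and bar A at (378,335). The grip bar runs from (283,101) to (490,104). Next I'll lower the nearly shut fingers into the gap and ease the bars apart.

Call:
step_arm(
  rows=[
    [[-0.6,-0.25,0.3,-4.0,0,0,0],[-0.6,0,0,-4.0,0,0,0],[-0.6,0,0,-3.0,0,0,0],[-0.6,0,0,-2.4,0,0,0],[-0.6,0,0,-2.0,0,0,0],[-0.6,0,0,0,0,0,0]],
  ],
)

```text
clock: 2.4
tool_pos: [0.5251, -0.0352, 0.071]
orientation: [-89.9, -0.2, 180.0]
force: [-1.1, -0.1, 0.7]
opening: 0.0175
```

Call:
step_arm(
  rows=[
    [[-0.6,0.4,0,0,0,0,0],[-0.6,0.4,0,0,0,0,0],[-0.6,0.4,0,0,0,0,0],[-0.6,0.3,0,0,0,0,0],[-0.6,0.3,0,0,0,0,0],[-0.6,0,0,0,0,0,0]],
  ],
)

```text
clock: 3.15
tool_pos: [0.5447, -0.0349, 0.0725]
orientation: [-90.0, 0.0, 180.0]
force: [0.7, -0.8, -0.8]
opening: 0.0178
```

Call:
step_arm(
  rows=[
    [[-0.6,-0.8,0,0,0,0,0],[-0.6,-0.8,0,0,0,0,0],[-0.6,-0.4,0,0,0,0,0],[-0.6,-0.4,0,0,0,0,0],[-0.6,-0.4,0,0,0,0,0],[-0.6,-0.3,0,0,0,0,0],[-0.6,0,0,0,0,0,0]],
  ],
)

```text
clock: 4.03
tool_pos: [0.5133, -0.0349, 0.0726]
orientation: [-90.0, 0.0, 180.0]
force: [-0.1, 0.6, 0.9]
opening: 0.0174
```

Call:
step_arm(
  rows=[
    [[-0.6,0.4,0,1.0,0,0,0],[-0.6,0.4,0,3.2,0,0,0],[-0.6,0,0,4.2,0,0,0],[-0.6,0,0,4.2,0,0,0],[1,0,5.33,0,0,0,5.35],[1,0,5.33,0,0,0,5.35],[1,0,5.33,0,0,0,5.35],[1,0,5.33,0,0,0,5.35],[1,0,5.33,0,0,0,5.35],[1,0,5.33,0,0,0,5.35],[1,0,0,0,0,0,0],[1,0,0,0,0,0,0]],
  ],
)

```text
clock: 5.52
tool_pos: [0.5214, 0.2849, 0.1987]
orientation: [-90.0, -0.0, -147.9]
force: [-0.1, -0.9, -0.3]
opening: 0.0868
```

Run:
```python
from h import *
o=ctrl.get_obs();print(o["tool_pos"],o["orientation"],o["opening"])
c=cam("wrist");w=snap("wrist","w2.png");t=snap("top","t2.png")
import pickle;pickle.dump(c,open("c2.pkl","wb"))
# soap predicted top corners
C=np.array([.522,.285]);th=np.radians(-57.8);u=np.array([np.cos(th),np.sin(th)]);v=np.array([-u[1],u[0]])
for z in(.012,.048):
    P=np.array([np.append(C+a*.033*u+b*.018*v,z) for a,b in((1,1),(1,-1),(-1,-1),(-1,1))])
    cv2.polylines(w,[np.int32(proj("wrist",P,c)*8)],True,(0,0,255),1,cv2.LINE_AA,3)
m=np.zeros((588,784,3),np.uint8); m[:420,:560]=w
m[300:588,496:784]=cv2.resize(t[175:247,285:357],None,fx=4,fy=4,interpolation=cv2.INTER_CUBIC)
cv2.imwrite("pics/m2.png",m)
```

```text
[0.52135961 0.28490758 0.19868908] [-8.99905217e+01 -2.79675554e-02 -1.47898041e+02] 0.08682081202302531
```

View pics/m2.png

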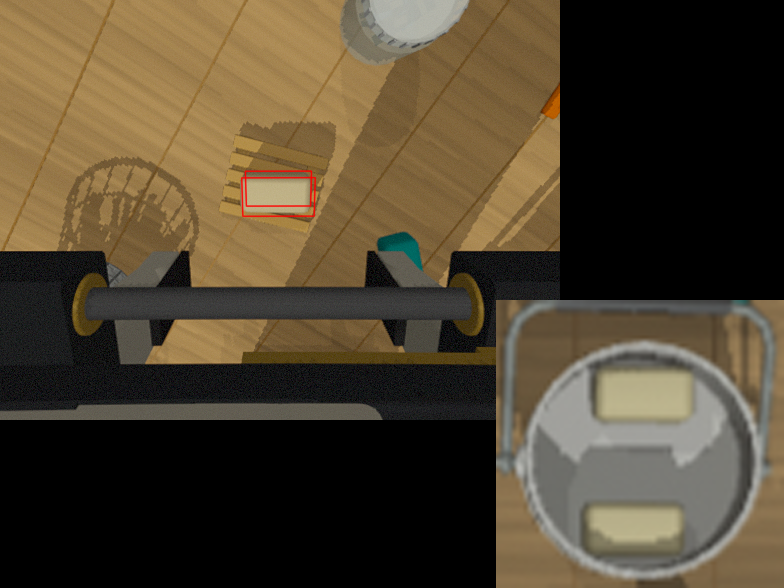

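The soap outline matches the overlay within about 1 mm, and the gap between the bars is now about 53 mm. I'll grasp the soap along its length.

Call:
step_arm(
  rows=[
    [[1,0,0,-4.5,0,0,0],[1,0,0,-4.5,0,0,0],[1,0,0,-4.0,0,0,0],[1,0,0,-3.0,0,0,0],[1,0,0,-2.0,0,0,0],[1,0,0,0,0,0,0],[-1,0,0,0,0,0,0],[-1,0,0,0,0,0,0],[-1,0,0,0,0,0,0],[-1,0,0,0,0,0,0]],
  ],
)

```text
clock: 6.88
tool_pos: [0.5219, 0.2853, 0.0197]
orientation: [-90.0, 0.1, -147.9]
force: [-0.9, -0.2, 6.6]
opening: 0.0658
```

Call:
step_arm(
  rows=[
    [[-1,0,0,1.0,0,0,0],[-1,0,0,4.0,0,0,0],[-1,0,0,5.0,0,0,0],[-1,0,0,5.0,0,0,0],[-1,0,0,3.0,0,0,0],[-1,0.12,-5.4,0,0,0,-5.35],[-1,0.12,-5.4,0,0,0,-5.35],[-1,0.12,-5.4,0,0,0,-5.35],[-1,0.12,-5.4,0,0,0,-5.35],[-1,0.12,-5.3,0,0,0,-5.35],[-1,0.12,-5.3,0,0,0,-5.35],[-1,0,0,0,0,0,0]],
  ],
)

```text
clock: 8.38
tool_pos: [0.5279, -0.0401, 0.1989]
orientation: [-90.0, -0.0, 179.7]
force: [0.1, 0.7, -0.8]
opening: 0.0661
```

Run:
```python
from h import *
o=ctrl.get_obs();print(o["tool_pos"],o["orientation"],o["opening"],o["force"])
w=snap("wrist","w3.png")
# current soap outline at grip assuming centred, plus the placed one
c=cam("wrist")
C=np.array([.5295,-.037])
for z,col in((.06,(255,0,0)),(.096,(0,0,255))):
    P=np.array([np.append(C+[b*.018,a*.033],z) for a,b in((1,1),(1,-1),(-1,-1),(-1,1))])
    cv2.polylines(w,[np.int32(proj("wrist",P,c)*8)],True,col,1,cv2.LINE_AA,3)
cv2.imwrite("pics/w3o.png",cv2.resize(w,(784,588)))
```

```text
[ 0.5279426  -0.04008606  0.19894959] [-8.99918428e+01 -1.35429445e-02  1.79700737e+02] 0.066132070749737 [ 0.09588447  0.73317729 -0.84422112]
```

View pics/w3o.png

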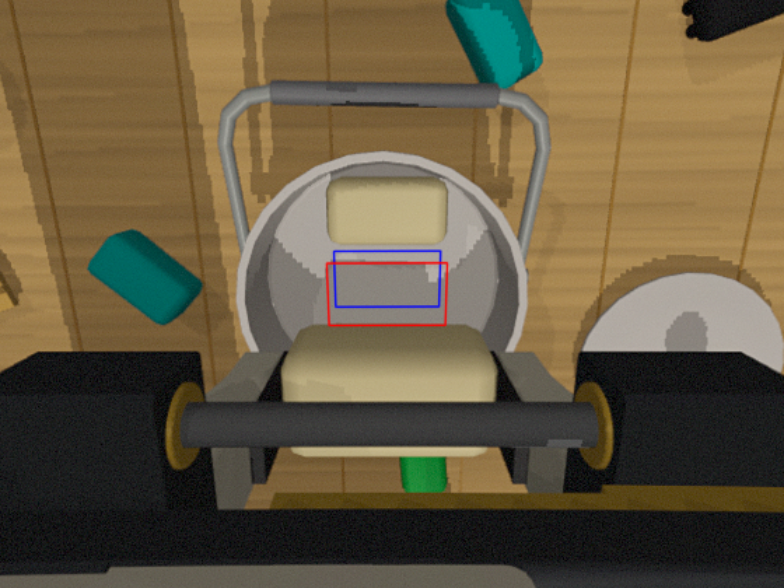

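The soap is held level, and bar B's inner edge leaves about 9 mm of clearance to the planned place. I'll lower it.

Call:
step_arm(
  rows=[
    [[-1,0.2,0.3,-3.0,0,0,0],[-1,0,0,-3.0,0,0,0],[-1,0,0,-2.5,0,0,0],[-1,0,0,-2.0,0,0,0],[-1,0,0,-1.0,0,0,0],[-1,0,0,-0.8,0,0,0],[-1,0,0,-0.5,0,0,0],[-1,0,0,-0.2,0,0,0],[-1,0,0,0,0,0,0]],
  ],
)

```text
clock: 9.55
tool_pos: [0.5308, -0.0341, 0.0688]
orientation: [-90.0, 0.0, 180.0]
force: [-0.2, 0.5, -0.2]
opening: 0.0659
```

Call:
step_arm(
  rows=[
    [[-1,0,-0.2,-0.1,0,0,0],[0.7,0,0,0,0,0,0],[0.7,0,0,0,0,0,0],[0.7,0,0,0,0,0,0],[0.7,0,0,1.5,0,0,0],[0.7,0,0,3.5,0,0,0],[0.7,0,0,4.0,0,0,0],[0.7,0,0,4.0,0,0,0],[0.7,0,0,0,0,0,0]],
  ],
)

```text
clock: 10.68
tool_pos: [0.5328, -0.0358, 0.2022]
orientation: [-90.1, 0.4, -180.0]
force: [-0.6, 0.1, -1.1]
opening: 0.0746
```

Run:
```python
from h import *
o=ctrl.get_obs();print(o["tool_pos"],o["orientation"],o["joint_pos"])
```

```text
[ 0.53277629 -0.03581718  0.20224731] [ -90.07438306    0.43397077 -179.97067508] [ 1.72479590e+01  8.04277307e+00 -1.95034611e+01  6.50136126e-02
 -6.20172410e+01  7.27513616e+01]
```

Call:
step_arm(
  rows=[
    [[0.7,-1.76,-4.54,0,0,0,0],[0.7,-1.76,-4.54,0,0,0,0],[0.7,-1.76,-4.54,0,0,0,0],[0.7,-1.76,-4.54,0,0,0,0],[0.5,-1.76,-4.54,0,0,0,0],[0.5,0,0,0,0,0,0],[0.5,0,0,0,0,0,0]],
  ],
)

```text
clock: 11.55
tool_pos: [0.4424, -0.2631, 0.1975]
orientation: [-90.0, -0.0, 179.9]
force: [-0.7, 0.3, -0.1]
opening: 0.0657
```

Run:
```python
from h import *
o=ctrl.get_obs();print(o["tool_pos"],o["orientation"],o["opening"])
c=cam("wrist");w=snap("wrist","w4.png");t=snap("top","t4.png")
a=np.linspace(0,2*np.pi,120)
for x,y,z,r,col in((.4437,-.263,.045,.015,(0,0,255)),(.4437,-.263,.007,.077,(255,0,0))):
    cv2.polylines(w,[np.int32(proj("wrist",np.c_[x+r*np.cos(a),y+r*np.sin(a),0*a+z],c)*8)],True,col,1,cv2.LINE_AA,3)
m=np.zeros((588,784,3),np.uint8); m[:420,:560]=w
for x,y,z,r,col in((.5295,-.0375,.112,.075,(0,0,255)),):
    P=proj("top",np.c_[x+r*np.cos(a),y+r*np.sin(a),0*a+z])
tt=cv2.resize(t[175:247,285:357],None,fx=4,fy=4,interpolation=cv2.INTER_CUBIC)
cv2.polylines(tt,[np.int32(((P-[285,175]+.5)*4-.5)*8)],True,(0,0,255),1,cv2.LINE_AA,3)
m[300:588,496:784]=tt
cv2.imwrite("pics/m4.png",m)
```

```text
[ 0.44235393 -0.26312201  0.19751115] [-9.00107075e+01 -1.42964030e-02  1.79940372e+02] 0.0657134771363403
```

View pics/m4.png

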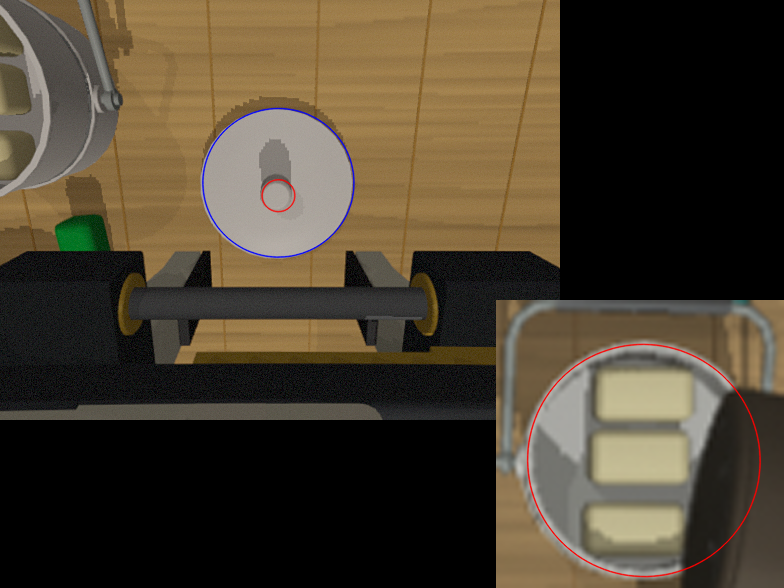

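The lid outline and knob match the overlay. In the top view all three bars lie side by side, flat on the tier's floor. I'll refine the carrier's centre with an edge fit on the saved pictures and grasp the knob in the meantime.

Run:
```python
from h import *
from scipy.ndimage import map_coordinates
def fit(n,f,c,ang,x0,z,r):
    g=cv2.GaussianBlur(cv2.imread("pics/"+f),(0,0),.8).astype(float)
    def sc(cx,cy,r):
        s=[]
        for rr in(r-.002,r+.002):
            P=proj(n,np.c_[cx+rr*np.cos(ang),cy+rr*np.sin(ang),0*ang+z],c)
            s.append(np.array([map_coordinates(g[...,k],[P[:,1],P[:,0]],order=1) for k in range(3)]))
        return np.linalg.norm(s[0]-s[1],axis=0).clip(0,60).mean()
    d=np.arange(-.004,.0041,.0005)
    b=max(((sc(x0[0]+i,x0[1]+j,r+k),x0[0]+i,x0[1]+j,r+k) for i in d for j in d for k in(-.001,-.0005,0,.0005,.001)))
    print(n,f,np.round(b,4))
w=tuple(np.load("c1.npy",allow_pickle=True))
A=np.radians
fit("wrist","w1.png",w,A(np.arange(-75,75,2)),(.5295,-.0375),.112,.075)
fit("top","t0.png",cam("top"),A(np.r_[10:80:2,100:260:2,280:350:2]),(.5295,-.0375),.112,.075)
fit("scene","s0.png",cam("scene"),A(np.arange(0,360,2)),(.5295,-.0375),.112,.075)
import pickle
fit("top","t0.png",cam("top"),A(np.arange(0,360,2)),(.4437,-.263),.008,.077)
```

```text
wrist w1.png [ 5.98425e+01  5.29500e-01 -3.55000e-02  7.60000e-02]
top t0.png [ 5.01355e+01  5.33500e-01 -3.75000e-02  7.40000e-02]
scene s0.png [ 5.53922e+01  5.29000e-01 -3.60000e-02  7.60000e-02]
top t0.png [57.8933  0.4437 -0.2635  0.0765]
```

Call:
step_arm(
  rows=[
    [[0.5,0.1,0,-4.5,0,0,0],[0.3,0,0,-4.5,0,0,0],[0.2,0,0,-4.0,0,0,0],[0.2,0,0,-3.0,0,0,0],[0.2,0,0,-1.7,0,0,0],[0.2,0,0,0,0,0,0]],
  ],
)

```text
clock: 12.4
tool_pos: [0.4432, -0.262, 0.0195]
orientation: [-90.0, -0.2, -179.9]
force: [0.9, 0.3, -1.0]
opening: 0.053
```

Call:
step_arm(
  rows=[
    [[-1,0.05,0,0,0,0,0],[-1,0,0,0,0,0,0],[-1,0,0,0,0,0,0],[-1,0,0,0,0,0,0],[-1,0,0,0,0,0,0],[-1,0,0,1.0,0,0,0],[-1,0,0,4.0,0,0,0],[-1,0,0,5.0,0,0,0],[-1,0,0,5.0,0,0,0],[-1,0,0,0,0,0,0]],
  ],
)

```text
clock: 13.65
tool_pos: [0.4464, -0.2639, 0.1753]
orientation: [-89.9, 0.5, -180.0]
force: [-0.6, -0.4, -1.5]
opening: 0.0291
```

Call:
step_arm(
  rows=[
    [[-1,1.7,4.54,0.5,0,0,0],[-1,1.7,4.54,0,0,0,0],[-1,1.7,4.54,0,0,0,0],[-1,1.7,4.54,0,0,0,0],[-1,1.7,4.54,0,0,0,0],[-1,0,0,0,0,0,0],[-1,0,0,0,0,0,0],[-1,0,0,0,0,0,0]],
  ],
)

```text
clock: 14.65
tool_pos: [0.5285, -0.0369, 0.1753]
orientation: [-90.0, -0.0, 179.9]
force: [0.2, -0.5, -1.3]
opening: 0.0292
```

Run:
```python
from h import *
o=ctrl.get_obs();T=o["tool_pos"];print(T,o["orientation"],o["opening"],o["force"])
c=cam("wrist");w=snap("wrist","w5.png");a=np.linspace(0,2*np.pi,160)
zl=T[2]+.0105-.022
for x,y,z,r,col in((T[0],T[1],zl,.077,(255,0,0)),(.5293,-.0363,.112,.075,(0,0,255))):
    cv2.polylines(w,[np.int32(proj("wrist",np.c_[x+r*np.cos(a),y+r*np.sin(a),0*a+z],c)*8)],True,col,1,cv2.LINE_AA,3)
cv2.imwrite("pics/w5o.png",cv2.resize(w,(784,588)))
```

```text
[ 0.52851164 -0.03694843  0.17530449] [-8.99924494e+01 -4.20255394e-02  1.79937375e+02] 0.029176625154709188 [ 0.24815854 -0.51451741 -1.32350891]
```

View pics/w5o.png

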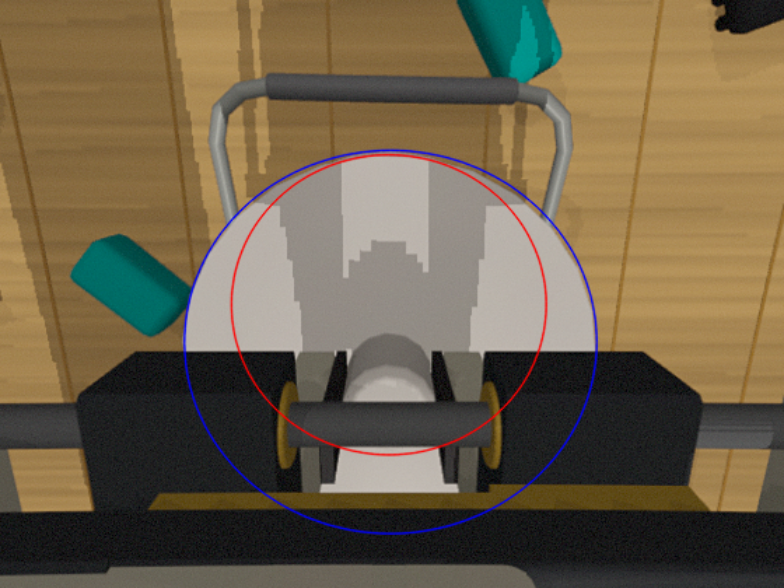

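The lid is held level, its edge matching a circle centred on the TCP. I'll lower it onto the rim slowly and watch the force.

Call:
step_arm(
  rows=[
    [[-1,0.08,0.06,-1.5,0,0,0],[-1,0,0,-1.5,0,0,0],[-1,0,0,-1.0,0,0,0],[-1,0,0,-0.3,0,0,0],[-1,0,0,-0.2,0,0,0],[-1,0,0,-0.2,0,0,0],[-1,0,0,0,0,0,0]],
  ],
)

```text
clock: 15.58
tool_pos: [0.53, -0.0354, 0.1287]
orientation: [-90.0, 0.0, -180.0]
force: [0.5, 0.7, -1.6]
opening: 0.0292
```

Call:
step_arm(
  rows=[
    [[-1,0,0,-0.1,0,0,0],[-1,0,0,-0.1,0,0,0],[-1,0,0,-0.1,0,0,0],[-1,0,0,0,0,0,0]],
  ],
)

```text
clock: 16.08
tool_pos: [0.53, -0.0355, 0.1263]
orientation: [-90.0, 0.0, -180.0]
force: [-3.2, 2.1, 6.9]
opening: 0.0293
```

Call:
step_arm(
  rows=[
    [[-1,0,0,-0.1,0,0,0],[-1,0,0,0,0,0,0]],
  ],
)

```text
clock: 16.32
tool_pos: [0.53, -0.0355, 0.1263]
orientation: [-90.0, 0.1, -180.0]
force: [-6.6, 1.6, 14.0]
opening: 0.0293
```

Call:
step_arm(
  rows=[
    [[0.1,0,0,0.1,0,0,0],[0.1,0,0,0,0,0,0],[0.1,0,0,0.1,0,0,0],[0.1,0,0,2.0,0,0,0],[0.1,0,0,4.0,0,0,0],[0.1,0,0,5.0,0,0,0],[0.1,0,0,0,0,0,0]],
  ],
)

```text
clock: 17.2
tool_pos: [0.5323, -0.0353, 0.2407]
orientation: [-90.1, 0.4, -180.0]
force: [0.1, 0.4, -1.3]
opening: 0.048
```

Run:
```python
from h import *
o=ctrl.get_obs();T=o["tool_pos"];print(T,o["orientation"],o["opening"],o["force"],o["joint_pos"])
c=cam("wrist");w=snap("wrist","w6.png");s=snap("scene","s6.png");a=np.linspace(0,2*np.pi,160)
for x,y,z,r,col in((.53,-.0355,.113,.077,(255,0,0)),(.53,-.0355,.150,.015,(0,0,255))):
    X=np.c_[x+r*np.cos(a),y+r*np.sin(a),0*a+z]
    cv2.polylines(w,[np.int32(proj("wrist",X,c)*8)],True,col,1,cv2.LINE_AA,3)
    print(proj("scene",X).mean(0))
u,v=proj("scene",[.53,-.036,.12])[0].astype(int)
m=np.zeros((590,800,3),np.uint8); m[:420,:560]=w
k=cv2.resize(s[v-45:v+45,u-50:u+50],None,fx=4,fy=4,interpolation=cv2.INTER_CUBIC); m[230:590,400:800]=k
cv2.imwrite("pics/m6.png",m)
```

```text
[ 0.53227436 -0.03527927  0.24070082] [ -90.06007514    0.42504898 -179.97630576] 0.04801044727137691 [ 0.08655781  0.41275996 -1.2525196 ] [ 17.33310586   6.36679212 -16.23737036   0.07509373 -66.97218141
  72.66169169]
[241.39295733 235.27868707]
[240.43343896 226.56222757]
```

View pics/m6.png

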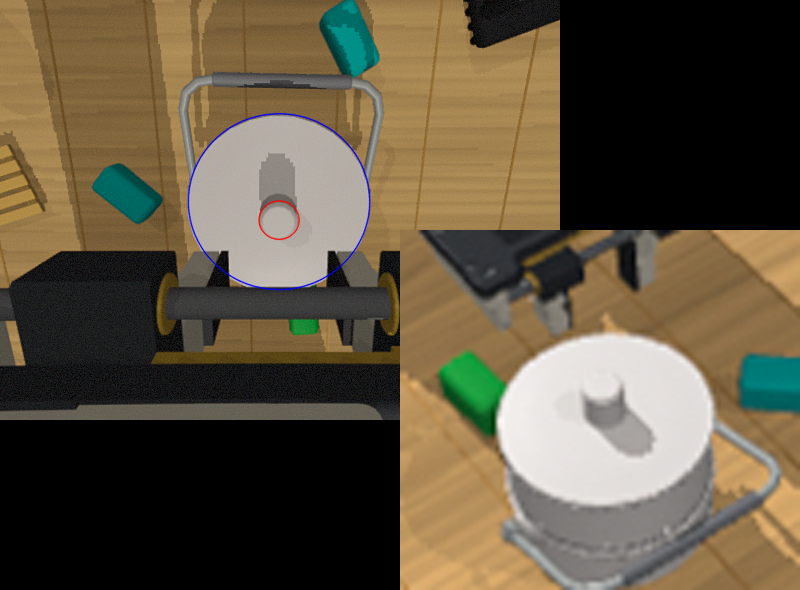

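The lid sits concentric and level: the edge and knob overlays at (.530, -.0355) match, and the scene crop shows even seating. Next I'll work out the bail angle and the push path for shut fingers tilted 25°, on the bar's +y part to clear the knob.

Run:
```python
from h import *
from scipy.optimize import minimize
c=cam("wrist")
C=np.array([.5298,-.0358])
for th in np.arange(1.05,1.4,.05):
    P=[[C[0]+.1125*np.sin(th),C[1]+s*.058,.045+.1125*np.cos(th)] for s in(1,-1)]
    print(th.round(2),proj("wrist",P,c).round(1).tolist())
th0=float(1.2)
B=np.radians(25);n=np.array([-np.cos(B),np.sin(B)]);t=np.array([np.sin(B),np.cos(B)])
for th in [1.35,1.25,1.15,1.05,.9,.75,.6,.45,.3,.15,0]:
    b=np.array([.1125*np.sin(th),.045+.1125*np.cos(th)]);T=b-.0155*n-.018*t
    print(th,"tcp x,z",(T+[C[0],0]).round(4))
```

```text
1.05 [[205.5, 82.2], [352.0, 82.1]]
1.1 [[206.6, 79.1], [351.0, 79.1]]
1.15 [[207.6, 76.5], [349.9, 76.4]]
1.2 [[208.7, 74.3], [348.8, 74.2]]
1.25 [[209.7, 72.6], [347.7, 72.5]]
1.3 [[210.8, 71.2], [346.6, 71.1]]
1.35 [[211.9, 70.2], [345.5, 70.1]]
1.35 tcp x,z [0.646  0.0468]
1.25 tcp x,z [0.643  0.0576]
1.15 tcp x,z [0.6389 0.0681]
1.05 tcp x,z [0.6338 0.0781]
0.9 tcp x,z [0.6244 0.0921]
0.75 tcp x,z [0.6129 0.1045]
0.6 tcp x,z [0.5998 0.115 ]
0.45 tcp x,z [0.5852 0.1234]
0.3 tcp x,z [0.5695 0.1296]
0.15 tcp x,z [0.5531 0.1334]
0 tcp x,z [0.5362 0.1346]
```

Call:
step_arm(
  rows=[
    [[-1,4.5,1.3,-1.3,0,8.33,0],[-1,4.5,1.3,-1.3,0,8.33,0],[-1,4.3,1.3,-1.3,0,8.33,0],[-1,0,0,0,0,0,0],[-1,0,0,0,0,0,0],[-1,0,0,0,0,0,0],[-1,0,0,0,0,0,0]],
  ],
)

```text
clock: 18.18
tool_pos: [0.6626, 0.0034, 0.203]
orientation: [-90.1, -24.5, -179.9]
force: [0.2, -0.2, -0.2]
opening: 0.0005
```

Call:
step_arm(
  rows=[
    [[-1,0.2,0,-4.0,0,0,0],[-1,0,0,-4.0,0,0,0],[-1,0,0,-3.5,0,0,0],[-1,0,0,-2.3,0,0,0],[-1,0,0,-1.0,0,0,0],[-1,0,0,0,0,0,0]],
  ],
)

```text
clock: 18.92
tool_pos: [0.6652, 0.0035, 0.0506]
orientation: [-90.0, -24.9, -180.0]
force: [-0.2, -0.2, 0.9]
opening: 0.0
```

Call:
step_arm(
  rows=[
    [[-1,-1.0,0,0.3,0,0,0],[-1,-0.8,0,0.4,0,0,0],[-1,-0.5,0,0.5,0,0,0],[-1,-0.4,0,0.9,0,0,0],[-1,-0.5,0,1.0,0,0,0],[-1,0,0,0,0,0,0]],
  ],
)

```text
clock: 19.68
tool_pos: [0.6331, 0.0035, 0.082]
orientation: [-90.0, -24.9, -180.0]
force: [-0.1, -0.6, -0.2]
opening: 0.0001
```

Call:
step_arm(
  rows=[
    [[-1,-0.8,0,0.9,0,0,0],[-1,-1.0,0,0.9,0,0,0],[-1,-1.0,0,0.8,0,0,0],[-1,-0.9,0,0.7,0,0,0],[-1,0,0,0,0,0,0]],
  ],
)

```text
clock: 20.3
tool_pos: [0.6037, 0.0042, 0.1166]
orientation: [-90.1, -23.9, -179.9]
force: [23.2, 1.5, 1.9]
opening: 0.0
```

Run:
```python
from h import *
o=ctrl.get_obs();print(o["tool_pos"],o["force"])
s=snap("scene","s7.png");w=snap("wrist","w7.png")
u,v=proj("scene",[.56,-.036,.13])[0].astype(int)
m=np.zeros((600,800,3),np.uint8); m[:400,:400]=cv2.resize(s[v-50:v+50,u-50:u+50],None,fx=4,fy=4,interpolation=cv2.INTER_CUBIC)
m[300:600,400:800]=cv2.resize(w,(400,300));cv2.imwrite("pics/m7.png",m)
```

```text
[0.60369702 0.00422228 0.11662728] [23.20684869  1.49135619  1.88841884]
```

View pics/m7.png

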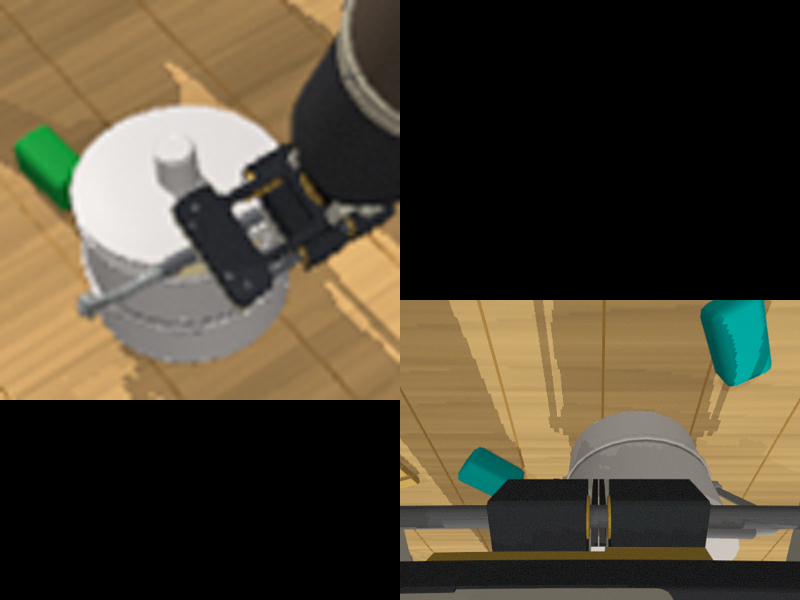

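A 23 N force arose because the tip met the lid's edge: the view shows the fingers on the bail with the lid directly ahead. I'll back off, rise and go on with the contact nearer the tip.

Call:
step_arm(
  rows=[
    [[-1,1.2,0,0,0,0,0],[-1,0,0,0.8,0,0,0],[-1,0,0,0,0,0,0]],
  ],
)

```text
clock: 20.78
tool_pos: [0.6073, 0.0034, 0.1222]
orientation: [-90.0, -25.0, 180.0]
force: [-0.2, 0.8, 0.1]
opening: 0.0004
```

Call:
step_arm(
  rows=[
    [[-1,-0.6,0,0.4,0,0,0],[-1,-0.7,0,0.3,0,0,0],[-1,-0.7,0,0.2,0,0,0],[-1,0,0,0,0,0,0]],
  ],
)

```text
clock: 21.28
tool_pos: [0.5872, 0.0035, 0.1311]
orientation: [-90.0, -25.0, -180.0]
force: [-0.9, -0.2, -0.8]
opening: 0.0003
```

Call:
step_arm(
  rows=[
    [[-1,-0.8,0,0.35,0,0,0],[-1,-0.8,0,0.3,0,0,0],[-1,-0.8,0,0.2,0,0,0],[-1,-0.8,0,0.15,0,0,0],[-1,0,0,0,0,0,0]],
  ],
)

```text
clock: 21.9
tool_pos: [0.5553, 0.0034, 0.141]
orientation: [-90.0, -25.0, -180.0]
force: [-0.0, -0.9, 0.7]
opening: 0.0003
```

Call:
step_arm(
  rows=[
    [[-1,-0.6,0,0.1,0,0,0],[-1,-0.5,0,0,0,0,0],[-1,-0.3,0,0,0,0,0],[-1,-0.2,0,0,0,0,0],[-1,0,0,0,0,0,0]],
  ],
)

```text
clock: 22.52
tool_pos: [0.5409, 0.0035, 0.1417]
orientation: [-90.0, -24.9, -180.0]
force: [5.5, 0.1, -1.4]
opening: 0.0005
```

Call:
step_arm(
  rows=[
    [[-1,-0.2,0,0,0,0,0],[-1,0,0,0,0,0,0]],
  ],
)

```text
clock: 22.78
tool_pos: [0.5407, 0.0035, 0.1417]
orientation: [-90.0, -24.7, -180.0]
force: [10.5, -0.9, -0.9]
opening: 0.0005
```

Call:
step_arm(
  rows=[
    [[-1,0.8,0,0,0,0,0],[-1,2.5,0,0.2,0,0,0],[-1,4.5,0,2.0,0,0,0],[-1,4.0,3.0,4.0,0,-5,0],[-1,0,5.0,5.0,0,-10,0],[-1,0,6.0,4.0,0,-10,0],[-1,0,6.0,0,0,0,0],[-1,0,0,0,0,0,0]],
  ],
)

```text
clock: 23.78
tool_pos: [0.6532, 0.1927, 0.2818]
orientation: [-90.0, -0.1, -179.7]
force: [0.0, -0.7, -1.0]
opening: 0.0005
```

Run:
```python
from h import *
o=ctrl.get_obs();print(o["tool_pos"],o["orientation"],o["force"])
s=snap("scene","s8.png");t=snap("top","t8.png");a=np.linspace(0,2*np.pi,160)
def ov(n,im,x0,y0,w,h,k):
    q=cv2.resize(im[y0:y0+h,x0:x0+w],None,fx=k,fy=k,interpolation=cv2.INTER_CUBIC);r0=q.copy()
    def pl(X,col):
        P=(proj(n,X)-[x0,y0]+.5)*k-.5; cv2.polylines(q,[np.int32(P*8)],False,col,1,cv2.LINE_AA,3)
    pl(np.c_[.5298+.077*np.cos(a),-.0358+.077*np.sin(a),0*a+.114],(255,0,0))
    for th,col in((0,(0,0,255)),(.1,(0,255,0))): pl(np.array([[.5298+.1125*np.sin(th),-.0358+e*.058,.045+.1125*np.cos(th)] for e in(1,-1)]),col)
    return q
u,v=proj("scene",[.53,-.036,.12])[0].astype(int)
m=np.zeros((600,800,3),np.uint8)
m[:400,:400]=ov("scene",s,u-50,v-50,100,100,4); m[:400,400:]=ov("top",t,272,165,100,100,4)
cv2.imwrite("pics/m8.png",m[:400])
```

```text
[0.65319094 0.19268138 0.28176313] [-9.00286489e+01 -5.37922577e-02 -1.79742403e+02] [ 0.00288432 -0.66350769 -0.96502171]
```

View pics/m8.png

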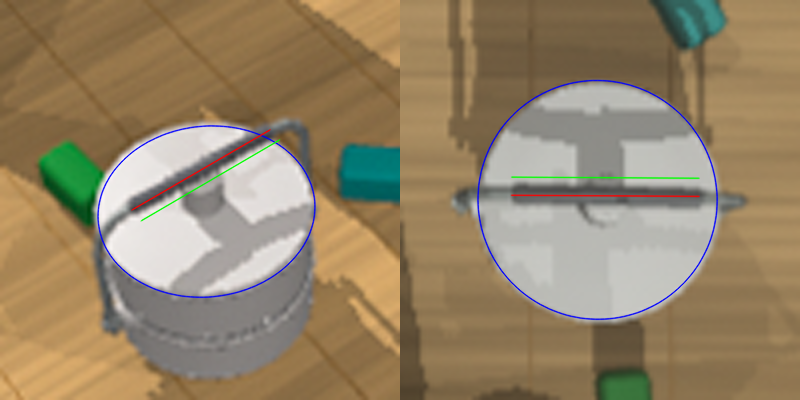

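The bar lies on the predicted upright line in both views (red, at about (605,195) in the top crop). The lid edge matches the seated-height circle within about 1 mm all round. The arm is clear, so I'm handing in.

```bash
python3 -c "
from h import *
print(ctrl.close_job())"
```

```text
the job is handed in; nothing more can be done
None
```

The job is done and handed in at about 24 s; no verdict was reported. I eased the two bars apart to a gap of about 53 mm and set the loose bar between them. I then seated the lid and pushed the bail up to its stop with the shut fingers.

**Last checks**
- **Soap:** before the lid went on, the top picture showed all three bars lying flat side by side. I did not check them again once the lid was on.
- **Lid:** the lid edge matches a level, seated circle within about 1 mm in the scene and top views.
- **Bail:** the grip lies on the predicted 0 rad line in both views. The pushing force rose to 10 N against the stop without further travel.
- **Bystanders:** I never touched the jar, brush, scraper or basket, but I did not measure their final positions.

**What went wrong or disagreed**
- **Fingertip on the lid:** while raising the bail, a fingertip pressed the lid's edge with about 23 N. I backed off and took a higher path. The lid still looked seated afterwards, perhaps 1 mm towards -x, which is within its play.
- **Carrier centre:** the top camera's edge fit of the carrier's x was 4 mm off the wrist and scene fits, so I discarded it. The y values differed by up to 2 mm.

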